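Back the reel ratchet off one notch

TASK

The solder reel on the clamped stand has been wound one notch too tight. Lift the pawl out of the ratchet wheel by pushing its upright thumb tab to the side with a fingertip, then push the crank peg so that the wheel turns backward (clockwise as the robot sees it) by exactly one notch, then push the tab back until the pawl sits fully down in the wheel again, and come away. Only touch and push: leave the loose things round the stand where they are.

Things in the scene. Friction and masses are not known exactly. Their poses are not given: they have to be found in the camera images.
- stand: Aluminium reel stand, fixed: base plate 105 x 145 x 10 mm. Origin on the work surface below the wheel's middle; x along the wheel's axle, from the front (the side toward the robot, with peg and tab) to the reel behind; y to the left seen from the front; z up. Axle 85 mm above the surface. Only peg, tab and its shaft stand more than 16 mm in front of the wheel's middle.
- wheel (a joint): Turn of the wheel, rad: about 0 as found, plus = backward = clockwise from the front (its top moves to stand -y). One notch = 0.785. Light friction (0.6 N at the peg), stays where left; cannot turn backward with the pawl down. The pawl drops fully in when the wheel stands at 0.62 to 0.84; short of that it rides on a tooth's long flank, past 0.86 it strikes the next tooth.
- crank_peg (a point): Middle of the black crank peg, a round peg 10 mm thick parallel to the axle, 34 mm from it, its end 48 mm in front of the wheel's middle; this point is 32 mm in front. At wheel = 0 it stands 25 degrees left of straight above the axle (14 mm left, 31 mm above); one notch back puts it 20 degrees right.
- pawl (a joint): Turn of the pawl, rad: 0 = fully down in the wheel, plus = lifted (tab top moves to stand -y, right seen from the front). Its nose is clear of the teeth from about 0.25; stop at 0.70. Stiff pivot (about 1 N at the tab's top): it stays where left.
- tab_top (a point): Top of the pawl's thumb tab, on the middle line of its rounded top edge (9 mm thick). The tab is a steel plate 22 mm wide along stand x, centred 32 mm in front of the wheel's middle, 5 mm thick; it stands straight up from the pivot at pawl = 0. This point is 75 mm from the pivot's axis.
- pawl_pivot (a point): Point on the pawl's pivot axis (parallel to stand x), below the tab, 32 mm in front of the wheel's middle, 67 mm right of the axle and 3 mm lower.
- tip_tin: Loose round tin, 31 mm across, 14 mm high; origin under its middle. Leave it alone.
- fuse_pack: Loose card box, 30 x 50 x 16 mm; origin under its middle. Leave it alone.
- heat_sink: Loose finned aluminium heat sink, 30 x 35 x 18 mm; origin under its middle. Leave it alone.
- wheel_axle (a point): Middle of the steel ratchet wheel's front hub, on the axle. Wheel: 100 mm across the teeth, 12 mm thick, 8 saw teeth about 12 mm high, so one notch is 45 degrees; this point is 14 mm in front of the wheel's middle. A grey reel on the same shaft turns with it behind the upright plate.
Not all that is in view belongs to the job. Several things look just like the stand: the one meant starts nearest to the robot's base.

How it is judged:
By the outcome, as a careful person would: the job done as asked, in the order asked, and still so for the second after the job is handed in, with the robot touching nothing.
It also fails if it takes over 42 s, if anything falls off the work surface, if the arm or the gripper's body presses on something with over 40 N, if the wrist force passes 120 N, or if a joint passes its speed limit or range.

ROBOT

A 6-joint arm with a two-finger parallel gripper is mounted at the origin on a cart in front of the work surface, level with it; the furniture and walls round the work are solid. World frame = base frame: x ahead of the robot, y to its left, z up, the work surface at z = 0. Lengths are in m, angles in rad, forces in N, time in s.
With the tool pointing down it reaches from about 0.325 to 0.775 m from the base axis. Payload 9.3 kg.
Tool frame: the origin (TCP) lies at the very end of the fingers, on their centre line; the grasp point (between the pads) lies 19 mm behind it (pinch_z is the distance from the TCP to the grasp point, in m); z points along the fingers, x is the direction in which the jaws open and shut, and the axes are right-handed (so a half turn about z gives the same grasp; the last joint's range is limited). The gripper opens to 85 mm and grips with 20 to 120 N. Pads are 22 mm wide; open, the fingers measure 114 mm over their backs; the gripper's body (76 mm by 85 mm) begins 54 mm behind the grasp point. The pads swing forward as they close: fully open they stand 13 mm farther back than shut.
Start: joints at [1.091, 0.259, 0.021, 1.334, 0, 1.418], TCP at [0.177, 0.521, 0.231] pointing down, gripper open.
Joint ranges: [-3.04, 3.04], [-0.91, 1.82], [-1.04, 1.36], [-1.92, 1.95], [-1.52, 1.45], [-3.14, 3.14]. Speed limits (rad/s): [2.22, 2.22, 2.79, 3.14, 3.14, 3.14].

INTERFACE

Orientations are given as a 3x3 rotation matrix whose columns are the frame's x, y, z axes.
In Python, from station import sense, camera, get_calibration, hand_in, masks_of, pinpoint, pinch_z gives the robot as it stands. The module is installed in compiled form; this text tells all that it offers.
- The arm moves only by the tool play_rows, never from a script. Its arguments are lists of equal length, an entry for each row: "jaw": the finger opening in cm, from 0 to 8.54; "translation": the shift along the tool's x, y, z in cm, a list of three; "turn": the turn about the tool's z in rad. In form: {"jaw": [jaw, ...], "translation": [[dx, dy, dz], ...], "turn": [turn, ...]}. A call has 1 to 20 rows; each row shifts and turns the pose as measured when the row begins, along the tool's axes as they then stand; what a row does not reach is not made up. A row lasts 1/8 s, in which the tool goes at most 62.5 mm and 10.7 degrees, less where a joint would pass 70% of its speed; a pose out of reach is approached as far as the arm can. A call is refused whole if a number of a shift passes 6.25 or a number of a turn 0.188, either way. A call with a gripper value outside its range is refused whole. The fingers move at their own pace and stop on an object; "force" is the grip in N (left out, the last holds). Time passes only in rows, so rows that do not move let the fingers close. It gives the time, the measured TCP pose, the force and the opening at its end, in the units of the state.
- sense(): the state, without advancing time (a new reading comes with each control period).
- camera(name): name is "scene" or "top"; returns (picture, depth): 384x512x3 uint8, blue, green, red; 384x512 float32, m along the optical axis (not along the pixel's ray), 0 where there is no reading.
- get_calibration(name): a dict with "intrinsics" (3x3 intrinsics, pixels), "k1" (the pictures are not rectified: a ray, as slopes to the right and down, at radius r is drawn at 1 + k1 r^2 times it, then the intrinsics apply), "R" (3x3) and "t" (3): a world point X has camera coordinates R X + t. Camera axes: x right, y down, z forward; pixel columns grow to the right and rows downward; lengths in m; the calibration is good to about 2 mm. A picture is of the moment at which its call begins. get_calibration takes no time and is no camera call.
- hand_in(): hands the job in, once; it reports no verdict.
Trained networks look in the newest picture that a camera, given by its name, has taken for a name from the list of things; names that differ only in an ending like _2 or _b are one class to them, and where a whole thing is asked for, a point or a joint stands for the part that bears it (a point fixed in the world has none). Each returns a list of dicts, best first, with "conf" (0 to 1); they miss things now and then, are a little off and sometimes report something else, mostly with a low value. They report only what shows in the picture. A call takes as long as a camera call. They do not tell look-alikes from the thing itself.
- masks_of(camera, query): "pixels" (384x512 bool, what is visible of it) and "extent" ([left, top, right, bottom] in pixels, round what is visible of it).
- pinpoint(camera, query): "pixel" ([column, row] in pixels: a listed point, or the origin of a listed thing).
The state is a dict: "clock": time; "qpos": joint angles; "joint_velocities": joint speeds; "joint_torque": joint torques, N m; "tool_pos": TCP position; "ee_rot": TCP orientation; "contact_force": force on the tool from outside, world axes, zero at the start; "wrist_torque": the same for the moment, N m; "finger_gap": finger opening in m.
Only numpy, scipy, OpenCV 4.12 (cv2) and the standard library are available. Lean on these libraries where they do the work, as an engineer would, in place of code of your own. Each camera call takes 0.05 s, during which the arm holds its last target.

## Working session

There is one attempt and no reset: what is moved stays moved. The work goes in short steps, Python scripts to look and compute and a tool call to move; the robot and the scene stay as the last step left them, time stands still between calls to the robot, and variables do not carry over. Pictures are saved under pics/ and viewed, and the job is handed in when it is done.

Besides the shell and the picture viewer there is one more tool, called after ">>>" as name(argument=value, ...) on one line, values as JSON. play_rows: Moves the arm, as the interface text tells. Its arguments: {"type":"object","properties":{"jaw":{"type":"array"},"translation":{"type":"array"},"turn":{"type":"array"},"force":{"type":"number"}},"required":["jaw","translation","turn"]}

```bash
mkdir -p pics
cat > h.py <<'E'
import numpy as np, cv2
from station import *
def proj(cal,X):
    X=np.atleast_2d(X);c=X@np.array(cal["R"]).T+np.array(cal["t"]);s=c[:,:2]/c[:,2:]
    r2=(s**2).sum(1,keepdims=True);s=s*(1+cal["k1"]*r2);K=np.array(cal["intrinsics"])
    return s@K[:2,:2].T+K[:2,2]
def ray(cal,px):
    K=np.array(cal["intrinsics"]);d=(np.array(px,float)-K[:2,2])@np.linalg.inv(K[:2,:2]).T
    s=d.copy()
    for _ in range(20): s=d/(1+cal["k1"]*(s@s))
    return s
def unproj(cal,px,z):
    s=ray(cal,px);c=np.array([s[0]*z,s[1]*z,z]);return np.array(cal["R"]).T@(c-np.array(cal["t"]))
def dep(D,px,w=1):
    c,r=int(round(px[0])),int(round(px[1]));a=D[max(r-w,0):r+w+1,max(c-w,0):c+w+1];a=a[a>0];return float(np.median(a)) if a.size else 0
E
python3 - <<'E'
from h import *
np.set_printoptions(precision=4,suppress=True)
s=sense();print(s["tool_pos"],s["ee_rot"],s["contact_force"],s["finger_gap"],pinch_z)
for n in("scene","top"):
    im,D=camera(n);cal=get_calibration(n);cv2.imwrite(f"pics/{n}0.png",im);np.save(f"{n}0.npy",D)
    print(n,cal)
    for q in("stand","wheel_axle","crank_peg","tab_top","pawl_pivot"):
        for d in pinpoint(n,q):
            z=dep(D,d["pixel"]);print(n,q,round(d["conf"],2),np.array(d["pixel"]),round(z,3),unproj(cal,d["pixel"],z))
E
```

```text
[0.1764 0.5207 0.2307] [[ 0.3209  0.9471 -0.0006]
 [ 0.9471 -0.3209 -0.0011]
 [-0.0013 -0.0002 -1.    ]] [-0.2633 -0.3598 -0.2935] 0.08533593401347218 0.0187
scene {'intrinsics': array([[456.1052,   0.    , 250.1127],
       [  0.    , 456.1052, 198.3607],
       [  0.    ,   0.    ,   1.    ]]), 'k1': 0.05911941006305427, 'R': array([[ 0.6776, -0.7351, -0.0208],
       [-0.5084, -0.4479, -0.7355],
       [ 0.5313,  0.509 , -0.6772]]), 't': array([-0.1372,  0.5297,  0.5482])}
scene stand 0.64 [259.2 276.1] 0.933 [0.4987 0.2476 0.0088]
scene stand 0.63 [200. 195.] 1.116 [0.5851 0.5191 0.0109]
scene wheel_axle 0.84 [195.3 173.8] 1.053 [0.5734 0.5114 0.0895]
scene wheel_axle 0.62 [264.1 254.2] 0.882 [0.5032 0.2382 0.0806]
scene crank_peg 0.96 [257.8 248.8] 0.842 [0.4807 0.2339 0.119 ]
scene crank_peg 0.75 [188.3 170.7] 1.014 [0.5479 0.5017 0.1195]
scene crank_peg 0.72 [272.9 315.7] 0.855 [0.4429 0.1633 0.0166]
scene tab_top 0.61 [301.6 225.9] 0.824 [0.5463 0.1861 0.1617]
scene tab_top 0.58 [222.  153.9] 0.983 [0.6011 0.4452 0.1638]
scene pawl_pivot 0.59 [222.7 181.8] 1.029 [0.5948 0.443
[... 235 characters left out ...]
.0121, -0.1112],
       [ 0.1113, -0.0054, -0.9938]]), 't': array([0.3282, 0.5583, 1.1095])}
top stand 0.68 [295.9 213. ] 1.152 [0.5089 0.2622 0.0127]
top stand 0.66 [188.2 179.6] 1.159 [0.584  0.5144 0.0124]
top wheel_axle 0.84 [184.9 178.2] 1.077 [0.5759 0.5094 0.0942]
top wheel_axle 0.69 [308.9 211.7] 1.081 [0.507  0.2388 0.0843]
top crank_peg 0.95 [182.6 186.6] 1.049 [0.5543 0.5097 0.1201]
top crank_peg 0.6 [313.2 221.4] 1.043 [0.484  0.233  0.1199]
top tab_top 0.78 [207.3 160.7] 1.087 [0.6159 0.462  0.0891]
top tab_top 0.76 [337.9 188.1] 1.01 [0.5501 0.1868 0.1611]
top pawl_pivot 0.61 [330.7 194.3] 1.079 [0.5449 0.1918 0.0906]
top pawl_pivot 0.45 [214. 164.] 1.014 [0.5966 0.44   0.1609]
```

Run:
```python
import cv2
a=cv2.imread("pics/scene0.png");cv2.imwrite("pics/s0b.png",cv2.resize(a[120:370,130:400],None,fx=2.4,fy=2.4,interpolation=2))
a=cv2.imread("pics/top0.png");cv2.imwrite("pics/t0b.png",cv2.resize(a[110:310,140:400],None,fx=3,fy=3,interpolation=2))
```

```text
(no output)
```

View pics/s0b.png

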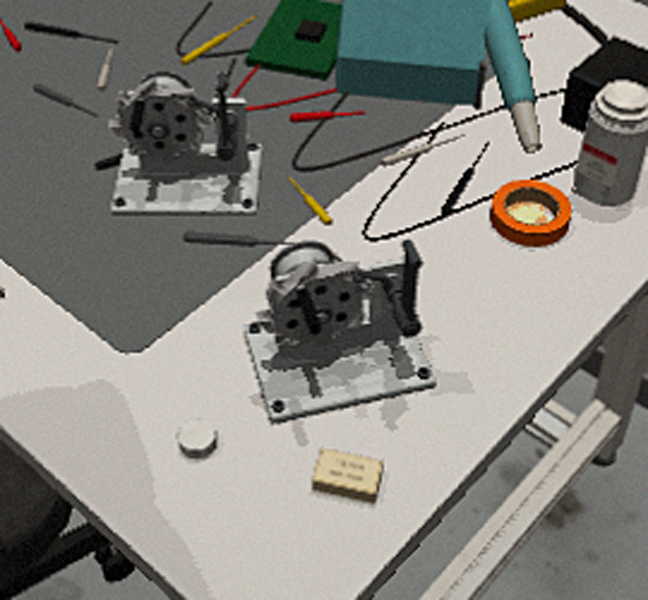

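View pics/t0b.png

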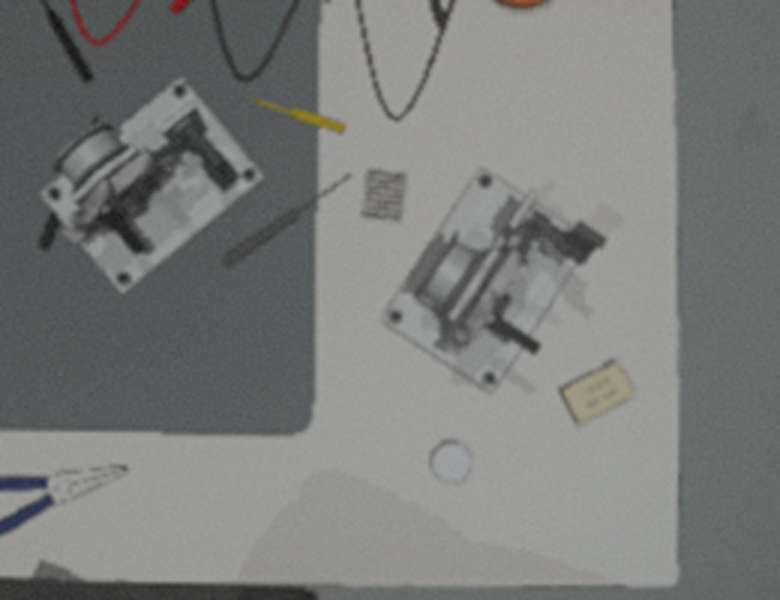

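View pics/scene0.png

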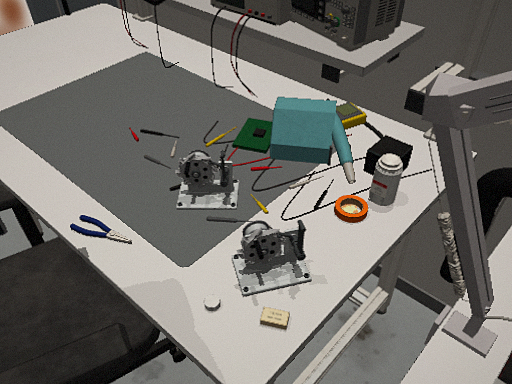

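Run:
```python
from h import *
from scipy.optimize import least_squares
np.set_printoptions(precision=4,suppress=True)
M={"axle":(-.014,0,.085),"peg":(-.032,.0144,.1158),"tab":(-.032,-.067,.157),"piv":(-.032,-.067,.082)}
obs=[("scene","axle",264.1,254.2),("scene","peg",257.8,248.8),("scene","tab",301.6,225.9),("top","axle",308.9,211.7),("top","peg",313.2,221.4),("top","tab",337.9,188.1),("top","piv",330.7,194.3)]
C={n:get_calibration(n) for n in("scene","top")}
def W(p,X):
    c,s=np.cos(p[2]),np.sin(p[2]);X=np.atleast_2d(X);return np.c_[p[0]+c*X[:,0]-s*X[:,1],p[1]+s*X[:,0]+c*X[:,1],X[:,2]]
def res(p): return np.concatenate([proj(C[o[0]],W(p,M[o[1]]))[0]-o[2:] for o in obs])
r=least_squares(res,[.51,.25,.5],loss="soft_l1",f_scale=2);print(r.x,np.degrees(r.x[2]));print(res(r.x).reshape(-1,2))
p=r.x
# cloud
out=[]
for n in C:
    D=np.load(n+"0.npy");im=cv2.imread(f"pics/{n}0.png")
    P=np.array([np.r_[unproj(C[n],(c,r_),D[r_,c])] for r_ in range(150,310) for c in range(220,370) if D[r_,c]>0])
    out.append(P);np.save(n+"_cloud.npy",P)
    t=P[(P[:,2]>.005)&(P[:,2]<.02)&(np.hypot(P[:,0]-p[0],P[:,1]-p[1])<.12)]
    d=t[:,:2]-p[:2];c,s=np.cos(p[2]),np.sin(p[2]);L=np.c_[c*d[:,0]+s*d[:,1],-s*d[:,0]+c*d[:,1]]
    print(n,len(t),np.percentile(L,[1,5,95,99],axis=0),np.median(t[:,2]), cv2.minAreaRect(t[:,:2].astype(np.float32)))
for n in C:
    a=cv2.imread(f"pics/{n}0.png");k=4
    c0,r0=(220,200) if n=="scene" else (255,155)
    b=cv2.resize(a[r0:r0+120,c0:c0+120],None,fx=k,fy=k,interpolation=2)
    for nm,X in M.items():
        q=(proj(C[n],W(p,X))[0]-[c0,r0]+.5)*k;cv2.circle(b,tuple(int(v) for v in q),3,(0,0,255),-1)
    th=np.linspace(0,6.28,60);q=(proj(C[n],W(p,np.c_[0*th-.006,.05*np.sin(th),.085+.05*np.cos(th)]))-[c0,r0]+.5)*k
    for v in q: cv2.circle(b,tuple(int(x) for x in v),1,(0,255,0),-1)
    cv2.imwrite(f"pics/{n}_fit.png",b)
a=np.hstack([cv2.imread("pics/scene_fit.png")[:,:400],cv2.imread("pics/top_fit.png")[:,:400]]);cv2.imwrite("pics/fit.png",a)
```

```text
[0.5125 0.2518 0.969 ] 55.519458346283535
[[-0.3073 -2.4255]
 [ 0.8072  0.6832]
 [ 0.3792  0.4628]
 [-0.6268  1.0616]
 [-0.4424  0.8045]
 [-0.6204  0.4554]
 [ 1.4339 -1.6918]]
scene 2032 [[-0.0938 -0.0895]
 [-0.0439 -0.081 ]
 [ 0.0324  0.0481]
 [ 0.0516  0.052 ]] 0.00976930896754746 ((0.5024725198745728, 0.244909405708313), (0.16694171726703644, 0.20462213456630707), 83.18807220458984)
top 2046 [[-0.1169 -0.089 ]
 [-0.1084 -0.0803]
 [ 0.0616  0.052 ]
 [ 0.1128  0.1063]] 0.009747198925943104 ((0.5077288150787354, 0.26359450817108154), (0.23408673703670502, 0.19964687526226044), 19.41577911376953)
```

View pics/fit.png

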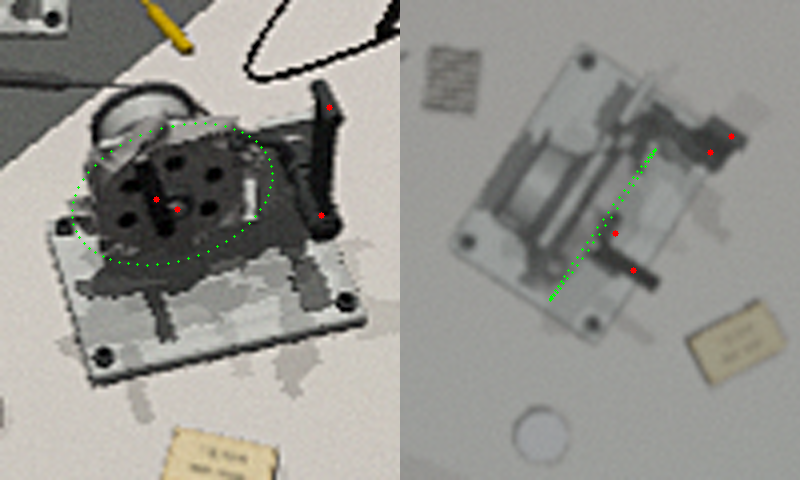

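```bash
cat >> h.py <<'E'
P0=np.array([.5125,.2518,.969])
def toS(X,p=P0):
    X=np.atleast_2d(X);d=X[:,:2]-p[:2];c,s=np.cos(p[2]),np.sin(p[2]);return np.c_[c*d[:,0]+s*d[:,1],-s*d[:,0]+c*d[:,1],X[:,2]]
def toW(X,p=P0):
    c,s=np.cos(p[2]),np.sin(p[2]);X=np.atleast_2d(X);return np.c_[p[0]+c*X[:,0]-s*X[:,1],p[1]+s*X[:,0]+c*X[:,1],X[:,2]]
def where():
    s=sense();R=np.array(s["ee_rot"]);p=np.array(s["tool_pos"])
    print("clk",round(s["clock"],2),"stand-frame tcp mm",(toS(p)[0]*1000).round(1),"tool x heading vs stand deg",round(np.degrees(np.arctan2(R[1,0],R[0,0])-P0[2]),2),"F",(np.array(s["contact_force"])).round(2),"gap",round(s["finger_gap"],4),"tilt",R[:2,2].round(4))
E
python3 - <<'E'
from h import *
np.set_printoptions(precision=4,suppress=True)
for n in("scene","top"):
    L=toS(np.load(n+"_cloud.npy"));
    m=(abs(L[:,0])<.1)&(abs(L[:,1])<.12)
    L=L[m];print(n,"max z by x-bin for y>-.05",[(round(x,2),L[(abs(L[:,0]-x)<.005)&(L[:,1]>-.05)&(L[:,1]<.06),2].max(initial=0).round(3)) for x in np.arange(-.06,.06,.01)])
    t=L[(L[:,2]>.135)&(L[:,1]<-.04)];print("tab",len(t),t.mean(0) if len(t) else 0,np.percentile(t,[5,50,95],axis=0) if len(t) else 0)
    t=L[(L[:,2]>.10)&(L[:,0]<-.022)&(L[:,1]>-.03)&(L[:,1]<.04)];print("peg",len(t),np.percentile(t,[5,50,95],axis=0))
where()
g=toW([-.038,-.035,.23])[0];s=sense();R=np.array(s["ee_rot"]);print(g,R.T@(g-s["tool_pos"])*100)
E
```

```text
scene max z by x-bin for y>-.05 [(np.float64(-0.06), np.float64(0.003)), (np.float64(-0.05), np.float64(0.12)), (np.float64(-0.04), np.float64(0.121)), (np.float64(-0.03), np.float64(0.123)), (np.float64(-0.02), np.float64(0.121)), (np.float64(-0.01), np.float64(0.135)), (np.float64(0.0), np.float64(0.135)), (np.float64(0.01), np.float64(0.132)), (np.float64(0.02), np.float64(0.114)), (np.float64(0.03), np.float64(0.11)), (np.float64(0.04), np.float64(0.112)), (np.float64(0.05), np.float64(0.112))]
tab 97 [-0.0334 -0.0657  0.1535] [[-0.0421 -0.07    0.1371]
 [-0.0344 -0.0653  0.1577]
 [-0.0217 -0.0628  0.1628]]
peg 71 [[-0.0484  0.01    0.1141]
 [-0.0384  0.0144  0.119 ]
 [-0.0248  0.0186  0.121 ]]
top max z by x-bin for y>-.05 [(np.float64(-0.06), np.float64(0.005)), (np.float64(-0.05), np.float64(0.12)), (np.float64(-0.04), np.float64(0.123)), (np.float64(-0.03), np.float64(0.122)), (np.float64(-0.02), np.float64(0.122)), (np.float64(-0.01), np.float64(0.123)), (np.float64(0.0), np.float64(0.135)), (np.float64(0.01), np.float64(0.133)), (np.float64(0.02), np.float64(0.118)), (np.float64(0.03), np.float64(0.111)), (np.float64(0.04), np.float64(0.114)), (np.float64(0.05), np.float64(0.114))]
tab 61 [-0.029  -0.0655  0.1573] [[-0.0394 -0.0696  0.1395]
 [-0.029  -0.0649  0.1607]
 [-0.0187 -0.0623  0.1643]]
peg 58 [[-0.046   0.0105  0.1148]
 [-0.0346  0.0152  0.1186]
 [-0.0232  0.0195  0.1219]]
clk 0.6 stand-frame tcp mm [ 31.6 429.3 231.3] tool x heading vs stand deg 15.76 F [ 0.04 -0.6   0.1 ] gap 0.0855 tilt [0. 0.]
[0.5198 0.2007 0.23  ] [-19.3089  42.7903   0.1287]
```

>>> play_rows(jaw=[0,0,0,0,0,0,0,0,0,0,0,0], translation=[[0,0,0],[0,0,0],[-0.8,5,0],[-0.8,5,0],[-0.8,5,0],[-0.8,5,0],[-0.8,5,0],[-0.8,5,0],[-0.8,5,0],[-0.8,5,0],[-0.6,4,0],[0,0,0]], turn=[0.138,0.138,0,0,0,0,0,0,0,0,0,0], force=40)

```text
clock: 2.1
tool_pos: [0.5066, 0.2019, 0.2313]
ee_rot: [[0.573, 0.82, 0.002], [0.82, -0.573, 0.002], [0.003, 0.001, -1.0]]
contact_force: [-0.2, -0.2, 1.0]
finger_gap: 0.0001
```

```bash
python3 -c "
from h import *
where()"
```

```text
clk 2.1 stand-frame tcp mm [-44.5 -23.4 231.3] tool x heading vs stand deg -0.47 F [-0.21 -0.15  0.95] gap 0.0001 tilt [0.0023 0.0017]
```

>>> play_rows(jaw=[0,0,0,0], translation=[[0.6,1.2,0],[0,0,4],[0,0,4],[0,0,0]], turn=[0,0,0,0])

```text
clock: 2.6
tool_pos: [0.5212, 0.2024, 0.1507]
ee_rot: [[0.571, 0.821, 0.005], [0.821, -0.571, 0.003], [0.005, 0.002, -1.0]]
contact_force: [-1.3, -1.3, 1.7]
finger_gap: -0.0002
```

```bash
cat > look.py <<'E'
from h import *
import sys
where();t=sys.argv[1];o=[]
for n in("scene","top"):
    a,D=camera(n);np.save(f"{n}_{t}.npy",D);c0,r0=(220,200-40) if n=="scene" else (255,125)
    o.append(cv2.resize(a[r0:r0+150,c0:c0+100],None,fx=4,fy=4,interpolation=2))
cv2.imwrite(f"pics/{t}.png",np.hstack(o))
E
python3 look.py a1
```

```text
clk 2.6 stand-frame tcp mm [-35.8 -35.1 150.7] tool x heading vs stand deg -0.31 F [-1.3  -1.26  1.67] gap -0.0002 tilt [0.0047 0.0026]
```

View pics/a1.png

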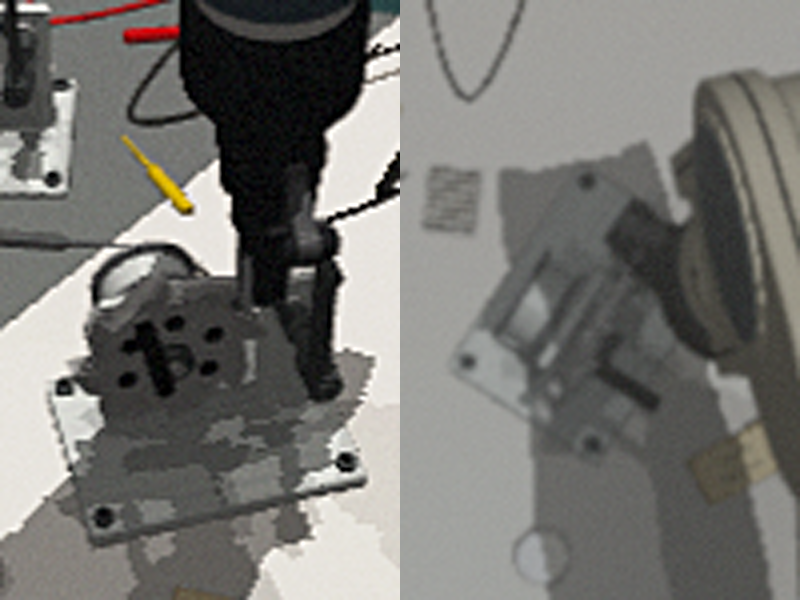

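>>> play_rows(jaw=[0,0,0,0], translation=[[-0.4,0.4,0.8],[0,0.4,0.8],[0,0.4,0],[0,0,0]], turn=[0,0,0,0])

```text
clock: 3.2
tool_pos: [0.533, 0.1926, 0.1406]
ee_rot: [[0.57, 0.821, 0.016], [0.821, -0.57, 0.005], [0.013, 0.01, -1.0]]
contact_force: [0.4, -0.2, -0.2]
finger_gap: 0.0003
```

```bash
python3 -c "
from h import *
where()"
```

```text
clk 3.2 stand-frame tcp mm [-37.2 -50.4 140.6] tool x heading vs stand deg -0.28 F [ 0.44 -0.2  -0.18] gap 0.0003 tilt [0.0156 0.0049]
```

>>> play_rows(jaw=[0,0,0,0,0], translation=[[-0.3,0.0,0.7],[0,0.6,0],[0,0.6,0],[0,0.6,0],[0,0,0]], turn=[0,0,0,0,0])

```text
clock: 3.82
tool_pos: [0.5468, 0.1791, 0.1332]
ee_rot: [[0.57, 0.821, 0.015], [0.821, -0.57, 0.005], [0.013, 0.009, -1.0]]
contact_force: [0.8, 0.2, -0.5]
finger_gap: -0.0
```

```bash
python3 -c "
from h import *
where()"
```

```text
clk 3.83 stand-frame tcp mm [-40.5 -69.4 133.2] tool x heading vs stand deg -0.28 F [ 0.79  0.16 -0.53] gap -0.0 tilt [0.0147 0.0053]
```

>>> play_rows(jaw=[0,0,0], translation=[[0,0.6,0],[0,0.6,0],[0,0,0]], turn=[0,0,0])

```text
clock: 4.2
tool_pos: [0.5575, 0.1718, 0.1334]
ee_rot: [[0.57, 0.821, 0.015], [0.821, -0.57, 0.005], [0.013, 0.009, -1.0]]
contact_force: [1.1, -0.0, -0.3]
finger_gap: 0.0
```

```bash
python3 look.py a2
```

```text
clk 4.2 stand-frame tcp mm [-40.5 -82.4 133.4] tool x heading vs stand deg -0.28 F [ 1.08 -0.05 -0.3 ] gap 0.0 tilt [0.0149 0.0054]
```

View pics/a2.png

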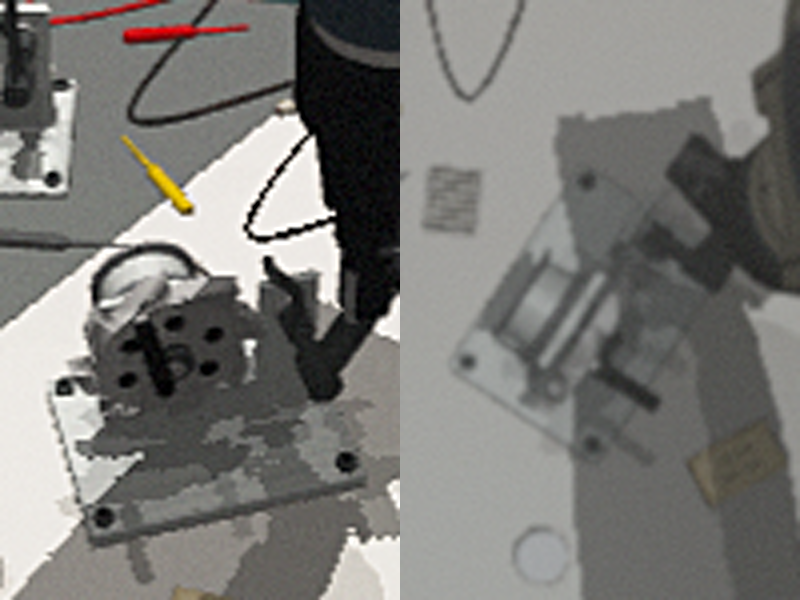

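>>> play_rows(jaw=[0,0,0,0,0,0,0], translation=[[0,-1.5,0],[0,-2,-3],[0,-4,0],[0,-4,0],[0,-2,0],[0,0,0],[0,0,2]], turn=[0,0,0,0,0,0,0])

```text
clock: 5.18
tool_pos: [0.4406, 0.253, 0.1444]
ee_rot: [[0.569, 0.822, 0.019], [0.822, -0.569, 0.007], [0.016, 0.012, -1.0]]
contact_force: [0.5, -0.9, -0.2]
finger_gap: -0.0
```

```bash
python3 look.py a3
```

```text
clk 5.17 stand-frame tcp mm [-39.7  60.  144.4] tool x heading vs stand deg -0.19 F [ 0.52 -0.92 -0.23] gap -0.0 tilt [0.0189 0.0068]
```

View pics/a3.png

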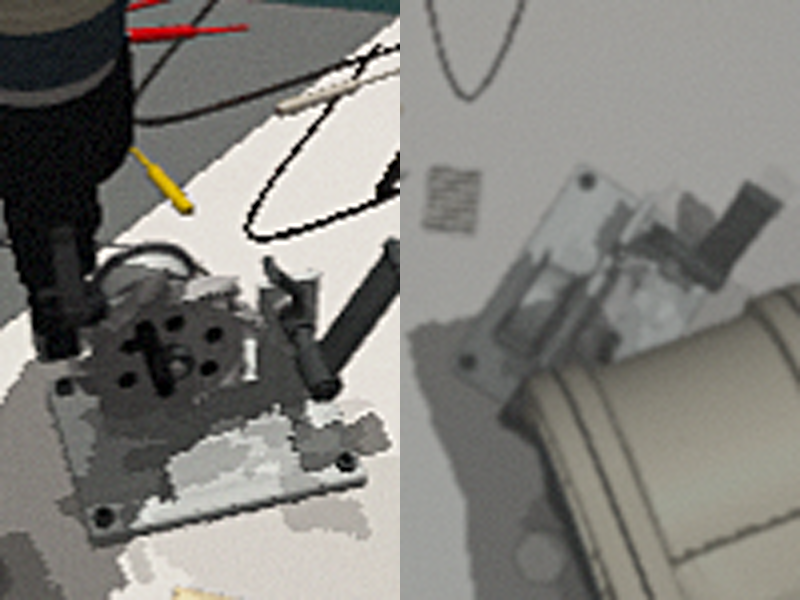

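>>> play_rows(jaw=[0,0,0,0], translation=[[0,0.6,2.0],[0,0.6,1.9],[0,0.4,0],[0,0,0]], turn=[0,0,0,0])

```text
clock: 5.78
tool_pos: [0.4561, 0.2419, 0.1041]
ee_rot: [[0.572, 0.82, 0.015], [0.82, -0.572, 0.005], [0.013, 0.01, -1.0]]
contact_force: [-0.3, 0.3, -0.0]
finger_gap: 0.0001
```

```bash
python3 -c "
from h import *
where()
import numpy as np
C=get_calibration('scene');D=np.load('scene_a3.npy')
P=np.array([unproj(C,(c,r),D[r,c]) for r in range(210,270) for c in range(270,340) if D[r,c]>0]);L=toS(P)
m=(L[:,0]<-.018)&(L[:,0]>-.048)&(L[:,1]<-.06)&(L[:,2]>.07)&(L[:,1]>-.16);L=L[m]
for z in np.arange(.08,.16,.01):
  t=L[abs(L[:,2]-z)<.005]; print(z.round(2),len(t),np.median(t,axis=0).round(4) if len(t) else '')
"
```

```text
clk 5.78 stand-frame tcp mm [-40.1  40.8 104.1] tool x heading vs stand deg -0.38 F [-0.32  0.3  -0.05] gap 0.0001 tilt [0.015  0.0048]
0.08 21 [-0.0422 -0.0662  0.0804]
0.09 79 [-0.0333 -0.0664  0.0898]
0.1 46 [-0.0333 -0.0737  0.1   ]
0.11 46 [-0.0334 -0.0792  0.1102]
0.12 51 [-0.0311 -0.0852  0.1202]
0.13 43 [-0.0322 -0.0899  0.1307]
0.14 51 [-0.0326 -0.0952  0.1394]
0.15 62 [-0.0325 -0.1006  0.1516]
```

>>> play_rows(jaw=[0,0,0,0,0], translation=[[0,0.6,0],[0,0.6,0],[0,0.6,0],[0,0.6,0],[0,0,0]], turn=[0,0,0,0,0])

```text
clock: 6.4
tool_pos: [0.4779, 0.2276, 0.1065]
ee_rot: [[0.571, 0.821, 0.017], [0.821, -0.571, 0.006], [0.015, 0.011, -1.0]]
contact_force: [-0.3, -0.5, 0.2]
finger_gap: -0.0002
```

```bash
python3 look.py a4
```

```text
clk 6.4 stand-frame tcp mm [-39.5  14.9 106.5] tool x heading vs stand deg -0.37 F [-0.27 -0.48  0.23] gap -0.0002 tilt [0.0174 0.0062]
```

View pics/a4.png

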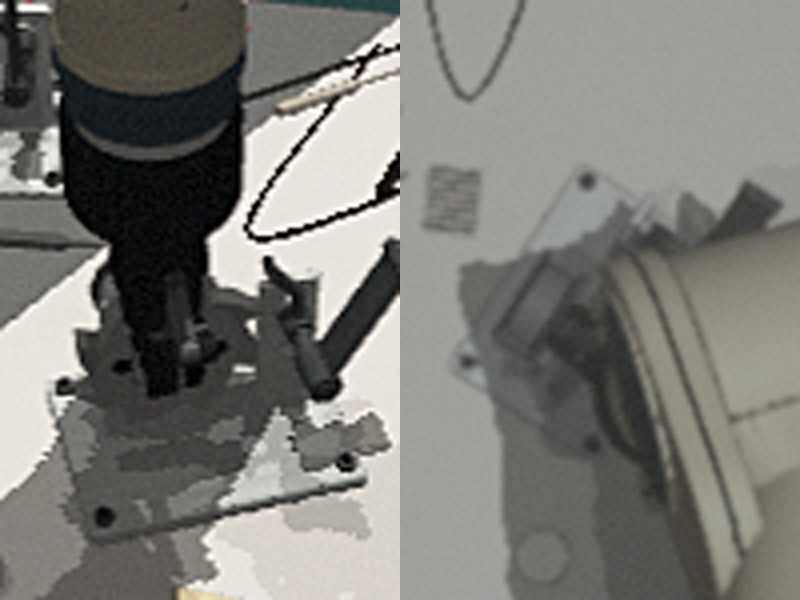

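>>> play_rows(jaw=[0,0,0], translation=[[0,0.4,0],[0,0.25,0],[0,0,0]], turn=[0,0,0])

```text
clock: 6.88
tool_pos: [0.4829, 0.2241, 0.1064]
ee_rot: [[0.571, 0.821, 0.017], [0.821, -0.571, 0.006], [0.015, 0.01, -1.0]]
contact_force: [0.1, 0.4, 0.2]
finger_gap: -0.0002
```

```bash
python3 -c "
from h import *
where()"
```

```text
clk 6.88 stand-frame tcp mm [-39.6   8.7 106.4] tool x heading vs stand deg -0.33 F [0.11 0.37 0.21] gap -0.0002 tilt [0.0169 0.0063]
```

>>> play_rows(jaw=[0,0,0,0], translation=[[0,-2.5,0],[0,-4,0],[0,-2,0],[0,0,0]], turn=[0,0,0,0])

```text
clock: 7.38
tool_pos: [0.4123, 0.2733, 0.1053]
ee_rot: [[0.572, 0.82, 0.018], [0.82, -0.572, 0.006], [0.015, 0.012, -1.0]]
contact_force: [0.0, -0.3, 0.3]
finger_gap: 0.0001
```

```bash
python3 look.py a5
cat > peg.py <<'E'
from h import *
from scipy.optimize import minimize_scalar,least_squares
import sys
np.set_printoptions(precision=4,suppress=True)
t=sys.argv[1]
for n in("scene","top"):
    C=get_calibration(n);D=np.load(f"{n}_{t}.npy")
    for d in pinpoint(n,"crank_peg")[:3]:
        px=np.array(d["pixel"])
        f=lambda a:((proj(C,toW([-.032,.034*np.sin(-a),.085+.034*np.cos(a)]))[0]-px)**2).sum()
        A=np.linspace(-1.2,1.2,481);v=[f(a) for a in A];i=int(np.argmin(v));print(n,d["conf"],px,"wheel",A[i]+.436,"res px",v[i]**.5)
    P=np.array([unproj(C,(c,r),D[r,c]) for r in range(180,290) for c in range(230,350) if D[r,c]>0]);L=toS(P)
    m=(L[:,0]<-.023)&(L[:,0]>-.047)&(abs(L[:,1])<.04)&(L[:,2]>.1)&(L[:,2]<.13);L=L[m]
    if len(L)>10: print(n,"cloud",len(L),np.median(L,axis=0),np.percentile(L,[10,90],axis=0)[:,1])
E
python3 peg.py a5
```

```text
clk 7.38 stand-frame tcp mm [-39.   94.8 105.3] tool x heading vs stand deg -0.4 F [ 0.01 -0.27  0.34] gap 0.0001 tilt [0.018  0.0056]
scene 0.57 [268.3 245.4] wheel 0.5660000000000001 res px 1.2016515503139622
scene 0.53 [191. 168.] wheel -0.25899999999999995 res px 105.35097562992938
scene cloud 56 [-0.0352 -0.0059  0.1213] [-0.0099 -0.003 ]
top 0.87 [318.9 213.1] wheel 0.696 res px 0.17193591986165607
top 0.75 [179.9 187.7] wheel -0.764 res px 133.99674471414542
top 0.35 [306.2 210.6] wheel 0.36100000000000004 res px 12.068965419922527
top cloud 51 [-0.0352 -0.0059  0.1206] [-0.0096 -0.0026]
```

View pics/a5.png

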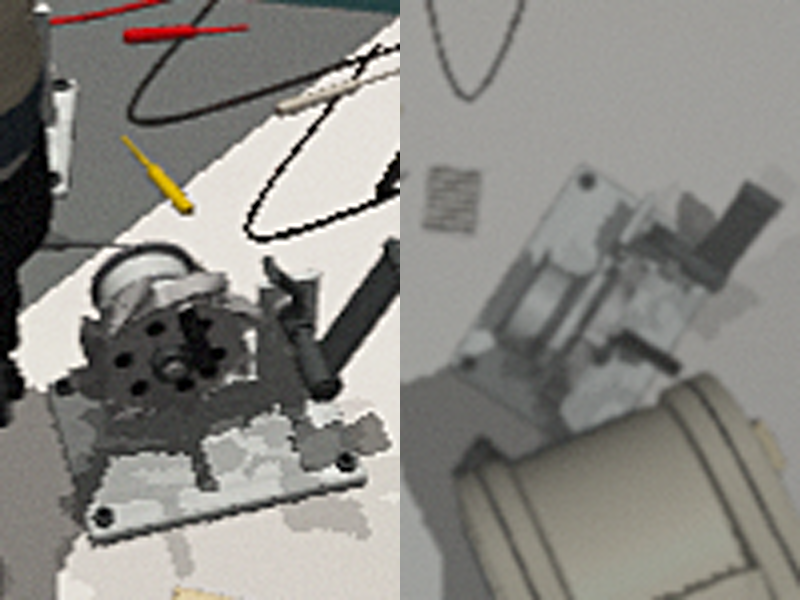

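>>> play_rows(jaw=[0,0,0,0,0], translation=[[0,3.5,0],[0,3.0,0],[0,0.5,0],[0,0,0],[0,0,0]], turn=[0,0,0,0,0])

```text
clock: 8.2
tool_pos: [0.4741, 0.2298, 0.1055]
ee_rot: [[0.576, 0.817, 0.018], [0.817, -0.576, 0.005], [0.015, 0.011, -1.0]]
contact_force: [-0.2, 0.3, -0.5]
finger_gap: -0.0001
```

```bash
python3 -c "
from h import *
where()"
```

```text
clk 8.2 stand-frame tcp mm [-39.8  19.2 105.5] tool x heading vs stand deg -0.69 F [-0.19  0.27 -0.52] gap -0.0001 tilt [0.0176 0.0054]
```

>>> play_rows(jaw=[0,0,0,0,0], translation=[[0,0.5,0],[0,0.5,0],[0,0.3,0],[0,0,0],[0,0,0]], turn=[0,0,0,0,0])

```text
clock: 8.82
tool_pos: [0.4843, 0.2228, 0.1058]
ee_rot: [[0.574, 0.818, 0.017], [0.818, -0.574, 0.006], [0.015, 0.011, -1.0]]
contact_force: [-0.4, -0.7, 0.1]
finger_gap: -0.0003
```

```bash
python3 -c "
from h import *
where()"
```

```text
clk 8.82 stand-frame tcp mm [-39.9   6.9 105.8] tool x heading vs stand deg -0.58 F [-0.37 -0.73  0.09] gap -0.0003 tilt [0.0174 0.0056]
```

>>> play_rows(jaw=[0,0,0,0,0,0], translation=[[0,0.2,0],[0,0,0],[0,-2.5,0],[0,-4,0],[0,-2,0],[0,0,0]], turn=[0,0,0,0,0,0])

```text
clock: 9.57
tool_pos: [0.4155, 0.2715, 0.105]
ee_rot: [[0.575, 0.818, 0.019], [0.818, -0.575, 0.006], [0.015, 0.012, -1.0]]
contact_force: [0.3, -0.6, -0.3]
finger_gap: -0.0002
```

```bash
python3 look.py a6; python3 peg.py a6
```

```text
clk 9.57 stand-frame tcp mm [-38.7  91.1 105. ] tool x heading vs stand deg -0.63 F [ 0.29 -0.61 -0.26] gap -0.0002 tilt [0.0187 0.0056]
scene 0.66 [272.2 244.9] wheel 0.7809999999999999 res px 1.6177127652849141
scene 0.42 [186.3 169.7] wheel -0.3089999999999999 res px 106.92978052904206
scene cloud 62 [-0.0367 -0.0098  0.1203] [-0.0141 -0.0065]
top 0.9 [318.8 211.6] wheel 0.776 res px 1.0844426434528718
top 0.79 [179.2 188.3] wheel -0.764 res px 134.47844325291777
top 0.18 [306.6 214.5] wheel 0.1710000000000001 res px 9.494750479068335
top cloud 52 [-0.0353 -0.0094  0.1206] [-0.0138 -0.0061]
```

View pics/a6.png

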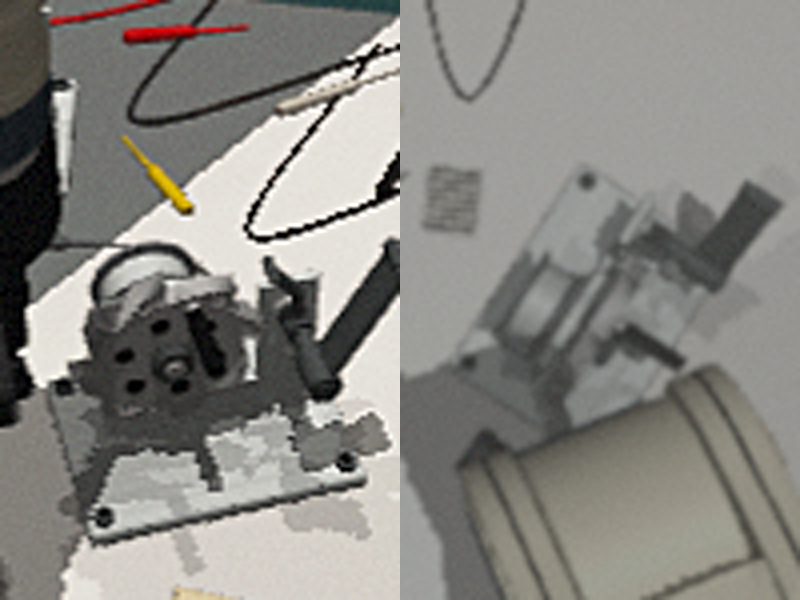

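>>> play_rows(jaw=[0,0,0,0,0,0,0,0,0], translation=[[0,0,-4.5],[0,0,-4.5],[0,0,0],[0,5,0],[0,5,0],[0,5,0],[0,5,0],[0,3,0],[0,0,0]], turn=[0,0,0,0,0,0,0,0,0])

```text
clock: 10.9
tool_pos: [0.6119, 0.1274, 0.193]
ee_rot: [[0.582, 0.813, 0.013], [0.813, -0.582, 0.004], [0.011, 0.008, -1.0]]
contact_force: [-0.6, 1.5, -0.5]
finger_gap: -0.0003
```

```bash
python3 look.py a7
```

```text
clk 10.9 stand-frame tcp mm [ -46.3 -152.4  193. ] tool x heading vs stand deg -1.11 F [-0.62  1.53 -0.54] gap -0.0003 tilt [0.0129 0.0039]
```

View pics/a7.png

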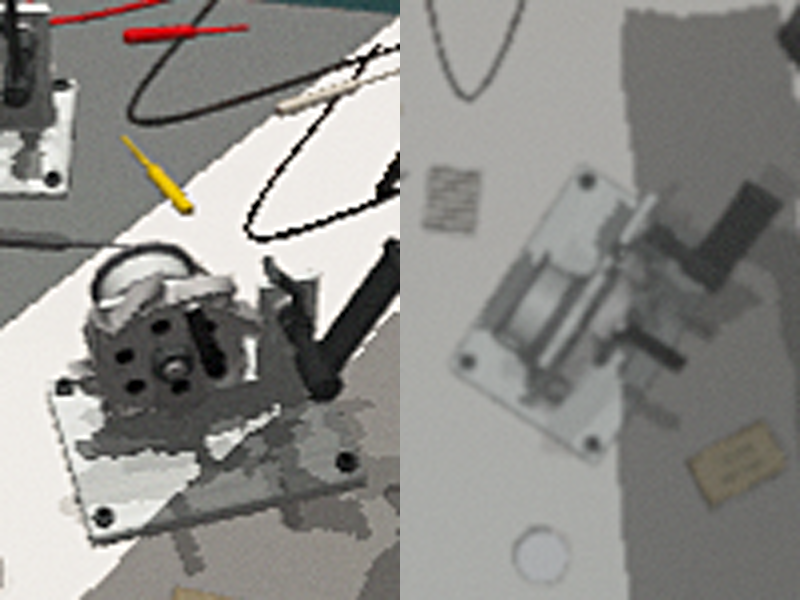

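```bash
python3 peg.py a7
```

```text
scene 0.7 [190.  173.1] wheel -0.2989999999999999 res px 101.9565270731626
scene 0.58 [268.9 247. ] wheel 0.591 res px 0.4460318311626233
scene 0.25 [214.  302.2] wheel -0.764 res px 57.06049409491351
scene cloud 58 [-0.0364 -0.0096  0.1206] [-0.0138 -0.0063]
top 0.83 [178.7 188.5] wheel -0.764 res px 134.89420767312552
top 0.76 [322.1 211.1] wheel 0.9359999999999999 res px 1.4072987683113012
top cloud 52 [-0.0353 -0.0095  0.1205] [-0.0137 -0.006 ]
```

>>> play_rows(jaw=[0,0,0,0,0], translation=[[0.7,0,3.5],[0,0,3.4],[0,0,0],[0,-1.5,0],[0,0,0]], turn=[0,0,0,0,0])

```text
clock: 11.72
tool_pos: [0.6, 0.1489, 0.1291]
ee_rot: [[0.575, 0.818, 0.02], [0.818, -0.575, 0.006], [0.016, 0.013, -1.0]]
contact_force: [0.3, 0.4, 0.0]
finger_gap: -0.0001
```

```bash
python3 -c "
from h import *
where()"
```

```text
clk 11.72 stand-frame tcp mm [ -35.3 -130.3  129.1] tool x heading vs stand deg -0.63 F [0.26 0.36 0.03] gap -0.0001 tilt [0.0199 0.0055]
```

>>> play_rows(jaw=[0,0,0,0,0,0,0], translation=[[-0.4,-0.7,0],[0,-0.7,0],[0,-0.7,0],[0,-0.7,0],[0,-0.6,0],[0,0,0],[0,0,0]], turn=[0,0,0,0,0,0,0])

```text
clock: 12.6
tool_pos: [0.5687, 0.1665, 0.1312]
ee_rot: [[0.575, 0.818, 0.025], [0.818, -0.575, 0.006], [0.019, 0.017, -1.0]]
contact_force: [1.4, -0.5, 0.7]
finger_gap: -0.0003
```

```bash
python3 look.py a8
```

```text
clk 12.6 stand-frame tcp mm [-38.5 -94.6 131.2] tool x heading vs stand deg -0.61 F [ 1.36 -0.45  0.67] gap -0.0003 tilt [0.0246 0.0057]
```

View pics/a8.png

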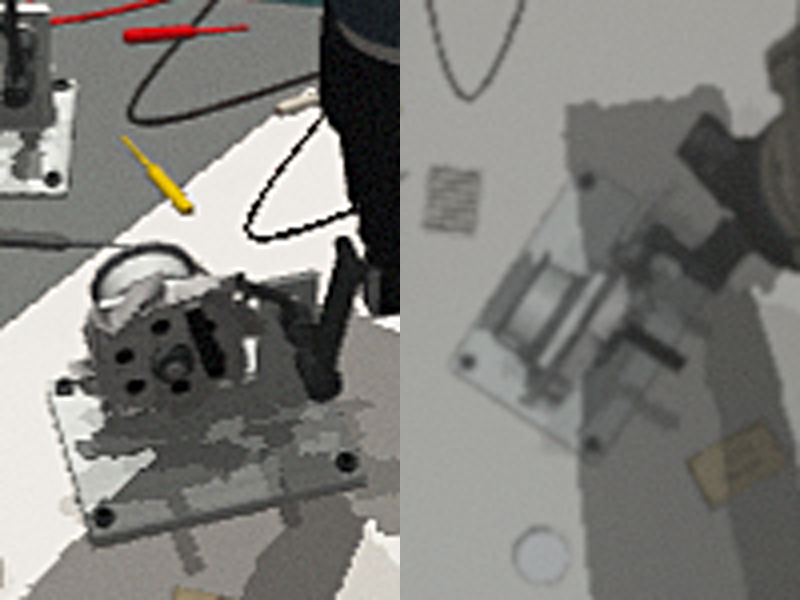

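>>> play_rows(jaw=[0,0,0,0], translation=[[0,-0.4,0],[0,-0.4,0],[0,-0.2,0],[0,0,0]], turn=[0,0,0,0])

```text
clock: 13.2
tool_pos: [0.5604, 0.1723, 0.1309]
ee_rot: [[0.575, 0.818, 0.025], [0.818, -0.576, 0.005], [0.019, 0.017, -1.0]]
contact_force: [-0.4, -1.9, 0.7]
finger_gap: 0.0001
```

```bash
python3 -c "
from h import *
where()"
```

```text
clk 13.2 stand-frame tcp mm [-38.4 -84.5 130.9] tool x heading vs stand deg -0.64 F [-0.38 -1.95  0.71] gap 0.0001 tilt [0.0248 0.0054]
```

>>> play_rows(jaw=[0,0], translation=[[0,-0.2,0],[0,0,0]], turn=[0,0])

```text
clock: 13.45
tool_pos: [0.559, 0.1733, 0.131]
ee_rot: [[0.575, 0.817, 0.025], [0.818, -0.576, 0.005], [0.019, 0.018, -1.0]]
contact_force: [1.9, -1.6, 0.1]
finger_gap: -0.0002
```

```bash
python3 -c "
from h import *
where()"
```

```text
clk 13.45 stand-frame tcp mm [-38.4 -82.8 131. ] tool x heading vs stand deg -0.65 F [ 1.89 -1.59  0.12] gap -0.0002 tilt [0.0255 0.0049]
```

>>> play_rows(jaw=[0,0], translation=[[0,-0.2,0],[0,0,0]], turn=[0,0])

```text
clock: 13.7
tool_pos: [0.5589, 0.1734, 0.1311]
ee_rot: [[0.576, 0.817, 0.028], [0.817, -0.577, 0.003], [0.019, 0.021, -1.0]]
contact_force: [2.1, -3.3, -1.2]
finger_gap: -0.0003
```

```bash
python3 -c "
from h import *
where()"
```

```text
clk 13.7 stand-frame tcp mm [-38.4 -82.6 131.1] tool x heading vs stand deg -0.72 F [ 2.07 -3.29 -1.16] gap -0.0003 tilt [0.0284 0.0029]
```

>>> play_rows(jaw=[0,0], translation=[[0,-0.3,0],[0,-0.3,0]], turn=[0,0])

```text
clock: 13.95
tool_pos: [0.5578, 0.1743, 0.1315]
ee_rot: [[0.579, 0.815, 0.036], [0.815, -0.579, -0.002], [0.019, 0.03, -0.999]]
contact_force: [13.2, -10.9, -4.8]
finger_gap: -0.0
```

```bash
python3 look.py a9
```

```text
clk 13.95 stand-frame tcp mm [-38.2 -81.2 131.5] tool x heading vs stand deg -0.88 F [ 13.15 -10.86  -4.8 ] gap -0.0 tilt [ 0.0355 -0.0021]
```

View pics/a9.png

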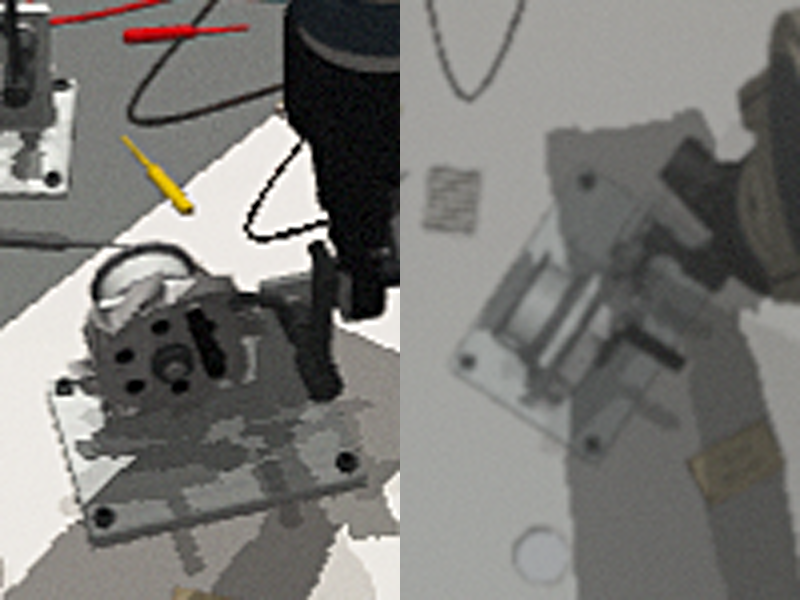

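>>> play_rows(jaw=[0,0,0,0,0,0,0,0], translation=[[0,2,0],[0,3,0],[0,2,0],[0,0,-4],[0,0,-4],[0,0,-3],[0,0,0],[0,0,0]], turn=[0,0,0,0,0,0,0,0])

```text
clock: 15.05
tool_pos: [0.6137, 0.1311, 0.2438]
ee_rot: [[0.579, 0.815, 0.028], [0.815, -0.579, 0.001], [0.017, 0.022, -1.0]]
contact_force: [1.0, 0.2, -0.6]
finger_gap: 0.0
```

```bash
python3 look.py b1; python3 peg.py b1; python3 -c "
from h import *
for t in('0','_b1'):
 for n in('scene','top'):
  C=get_calibration(n);D=np.load(n+t+'.npy')
  P=np.array([unproj(C,(c,r),D[r,c]) for r in range(160,290) for c in range(270,370) if D[r,c]>0]);L=toS(P)
  m=(L[:,0]<-.018)&(L[:,0]>-.048)&(L[:,1]<-.055)&(L[:,2]>.095)&(L[:,1]>-.12);L=L[m]
  print(t,n,len(L),[(z.round(2),np.median(L[abs(L[:,2]-z)<.01],axis=0).round(4)[1],(abs(L[:,2]-z)<.01).sum()) for z in np.arange(.1,.17,.02)])
"
```

```text
clk 15.05 stand-frame tcp mm [ -42.2 -151.7  243.8] tool x heading vs stand deg -0.92 F [ 0.95  0.2  -0.58] gap 0.0 tilt [0.0278 0.0008]
scene 0.87 [272.4 246.4] wheel 0.796 res px 0.13398256673898812
scene 0.72 [189.5 170.3] wheel -0.284 res px 104.4539826763878
scene cloud 64 [-0.0359 -0.0099  0.1205] [-0.0137 -0.0065]
top 0.97 [320.2 208.1] wheel 1.061 res px 1.8051820000496808
top 0.86 [180.5 186.1] wheel -0.764 res px 133.93345016740128
top cloud 50 [-0.0356 -0.0095  0.1199] [-0.0138 -0.0061]
0 scene 184 [(np.float64(0.1), np.float64(-0.0647), np.int64(30)), (np.float64(0.12), np.float64(-0.0646), np.int64(48)), (np.float64(0.14), np.float64(-0.0645), np.int64(44)), (np.float64(0.16), np.float64(-0.0659), np.int64(62))]
0 top 92 [(np.float64(0.1), np.float64(-0.064), np.int64(13)), (np.float64(0.12), np.float64(-0.064), np.int64(16)), (np.float64(0.14), np.float64(-0.0639), np.int64(15)), (np.float64(0.16), np.float64(-0.0658), np.int64(48))]
_b1 scene 182 [(np.float64(0.1), np.float64(-0.0646), np.int64(30)), (np.float64(0.12), np.float64(-0.0648), np.int64(46)), (np.float64(0.14), np.float64(-0.0646), np.int64(43)), (np.float64(0.16), np.float64(-0.0656), np.int64(63))]
_b1 top 93 [(np.float64(0.1), np.float64(-0.0638), np.int64(14)), (np.float64(0.12), np.float64(-0.064), np.int64(17)), (np.float64(0.14), np.float64(-0.0638), np.int64(14)), (np.float64(0.16), np.float64(-0.0654), np.int64(48))]
```

View pics/b1.png

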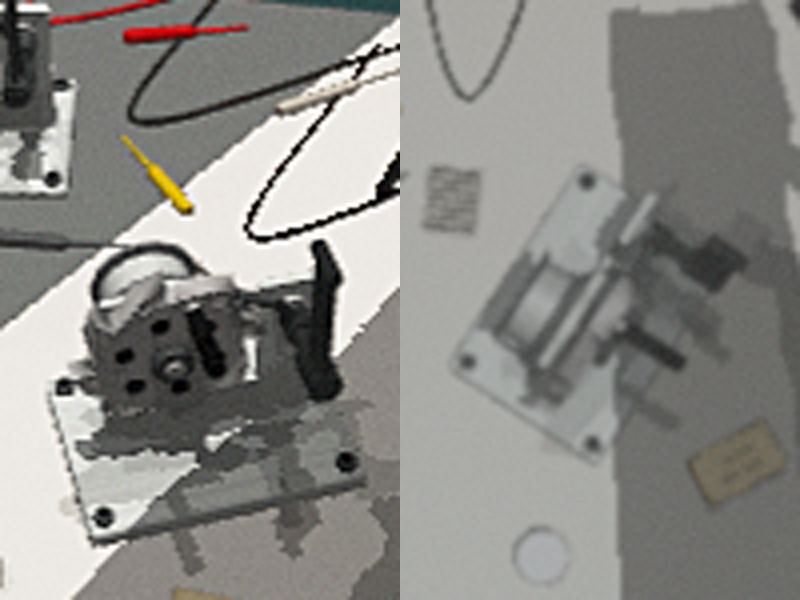

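The tab has the same profile as at the start (within 0.4 mm), so the pawl is fully down. The peg cloud puts the wheel at about 0.73, the robot is clear, and the loose things are unmoved.

```bash
python3 -c "
from h import *
where();print(hand_in())"
```

```text
clk 15.25 stand-frame tcp mm [ -42.2 -151.6  243.6] tool x heading vs stand deg -0.92 F [-0.09 -0.03  0.07] gap -0.0001 tilt [0.0275 0.0006]
the job is handed in; nothing more can be done
None
```

I turned the reel back one notch and handed the job in at 15.3 s. On the stand nearest the robot's base, I did the steps in this order with the closed fingertips:
1. **Lift:** pushed the tab right until the pawl was at about 0.5 rad.
2. **Turn:** pushed the crank peg to the right in two pushes. The first gave about 0.62–0.65 rad, so I gave it a second short push.
3. **Reseat:** pushed the tab back until it stopped moving at about 17 N, then backed off to the right and up.

**Last checks**
- **Pawl:** in both cameras' depth, the tab's profile matches the first picture within 0.4 mm, so the pawl is fully down.
- **Wheel:** the peg is at about y = −9.7 mm in the depth readings, which puts the wheel at about 0.73 rad. That is inside the 0.62–0.84 window.
- **Loose things:** the tin, fuse pack and heat sink looked unmoved in the pictures. The robot was touching nothing, and the force was near zero.

**Disagreement:** the trained network's peg readings were scattered. In the last look it gave 0.80 rad from the scene camera and 1.06 rad from the top camera. I trusted the depth readings, which agreed between cameras, held steady over three looks, and fit with the pawl seating fully.

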